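Clear the beaker and grow the column of tins

ROBOT

A 7-joint arm with a two-finger parallel gripper is mounted at the origin on the work surface. World frame = base frame: x ahead of the robot, y to its left, z up, the work surface at z = 0. Lengths are in m, angles in degrees, forces in N, time in s.
With the tool pointing down it reaches from about 0.35 to 0.9 m from the base axis. Payload 8.1 kg.
Tool frame: the origin (TCP) lies at the very end of the fingers, on their centre line; the grasp point (between the pads) lies arm.grip_depth behind it (arm.grip_depth is the distance from the TCP to the grasp point, in m); z points along the fingers, y is the direction in which the jaws open and shut (so a half turn about z gives the same grasp; the last joint's range is limited). The gripper opens to 92 mm and grips with 3 to 60 N. Pads are 19 mm wide; open, the fingers measure 130 mm over their backs; the gripper's body (75 mm by 190 mm) begins 47 mm behind the grasp point.
Start: joints at [-72.055, 24.895, 1.432, 90.138, -0.665, 64.973, -4.303], TCP at [0.252, 0.572, 0.227] pointing down, gripper open.
Joint ranges: [-149.89, 149.89], [-25.12, 119.58], [-72.63, 75.52], [4.76, 147.25], [-75.54, 255.54], [6.69, 114.76], [-157.13, 157.13]. Speed limits (degrees/s): [127.2, 127.2, 172.46, 172.46, 180, 180, 180].

INTERFACE

Orientations are given as [roll, pitch, yaw] about the fixed x, y, z axes, in that order (R = Rz(yaw) Ry(pitch) Rx(roll)).
In Python, from plant import arm, cams, boxes_of, silhouettes, tip_of gives the robot as it stands. The module is installed in compiled form; this text tells all that it offers. Calls block until the motion is done:
- arm.move_ptp(position, orientation): joint-space move of the TCP to a pose.
- arm.move_l(position, rate=0.15, ori=None): straight line of the TCP; ori=None keeps the orientation; rate is the mean speed in m/s.
- arm.set_joints(angles): joint-space move.
- arm.command_gripper(opening, force=None): opening from 0.0 (shut) to 1.0 (fully open); force is the grip in N (None keeps the last); returns when the fingers have stopped.
- arm.sleep(seconds).
- arm.solve_ik(position, orientation): joint angles nearest the present ones, or None.
- arm.observe(): the state.
- cams.read_camera(name): name is "scene" or "side" or "wrist"; returns the picture (384x512x3 uint8, blue, green, red); there is no depth.
- cams.camera_params(name): a dict with "fovy" (degrees; the focal length in pixels is half the picture's height over the tangent of half this angle, whatever the lens; pixels are square), "cx", "cy" (the principal point, pixels), "R" (3x3) and "t" (3): a world point X has camera coordinates R X + t; the wrist camera has in their place "tool_from_camera" (4x4, takes a point from camera to tool coordinates, whose origin is the TCP and whose axes are the flange's). Camera axes: x right, y down, z forward; pixel columns grow to the right and rows downward; lengths in m; the calibration is good to about 2 mm. A picture is of the moment at which its call begins: read the wrist's pose just before it. camera_params takes no time and is no camera call.
A pose or a line that the arm cannot do raises arm.Unreachable and nothing moves.
- arm.sign_off(): hands the job in, once; it reports no verdict.
Trained networks look in the newest picture that a camera, given by its name, has taken for a name from the list of things; names that differ only in an ending like _2 or _b are one class to them, and where a whole thing is asked for, a point or a joint stands for the part that bears it (a point fixed in the world has none). Each returns a list of dicts, best first, with "confidence" (0 to 1); they miss things now and then, are a little off and sometimes report something else, mostly with a low value. They report only what shows in the picture. A call takes as long as a camera call.
- boxes_of(camera, query): "xy" ([column, row] in pixels, amid what is visible of it).
- silhouettes(camera, query): "mask" (384x512 bool, what is visible of it) and "xy" ([column, row] in pixels, amid what is visible of it).
- tip_of(camera, query): "xy" ([column, row] in pixels: a listed point, or the origin of a listed thing).
The state is a dict: "time_s": time; "joint_pos": joint angles; "joint_velocities": joint speeds; "tau": joint torques, N m; "position": TCP position; "tool_rot": TCP orientation; "ft_force": force on the tool from outside, world axes, zero at the start; "torque": the same for the moment, N m; "opening": opening from 0.0 (shut) to 1.0 (fully open).
Only numpy, scipy, OpenCV 4.12 (cv2) and the standard library are available. Lean on these libraries where they do the work, as an engineer would, in place of code of your own. Each camera call takes 0.05 s, during which the arm holds its last target. There are 200 camera calls.

TASK

Someone left a china beaker on top of the column of two tins: set it down upright in the wooden tray, without tipping it over. Then take the larger of the two tins from the sloping rest and stack it on top of the column, flat, centred and square with the tin below (long side along long side). Do not drop anything, leave the column standing where it is, the smaller tin on the rest, and the vase, the candlestick and the sugar bowl alone.

Things in the scene. Friction and masses are not known exactly. Their poses are not given: they have to be found in the camera images.
- beaker_mid (a point): centre, half-way up, of the loose white china beaker without a handle that starts upright on the column: open at the top, round, 56 mm across at the foot and 60 mm at the rim, 85 mm high, about 0.2 kg. z is its axis, up.
- column_top (a point): centre of the flat top of the column of two plain closed tins, which is the top of the second tin: 98 mm along its x (long side), 82 mm along its y, 55 mm high, about 0.6 kg; loose. z up; the top is 120 mm above the table.
- second: the second tin of the column, loose on the lowest one; origin at the centre of its underside, 65 mm above the table.
- caddy: the lowest tin of the column: 120 mm along x, 100 mm along y, 65 mm high, about 0.9 kg, loose on the table, square with the second; origin at the centre of its underside.
- tin_mid_c (a point): centre, half-way up, of the larger of the two tins on the rest: loose closed metal box, 76 mm along its x (long side), 64 mm along its y, 60 mm high along its z, 0.2 to 0.4 kg. It starts on the rest, tilted 30 degrees, its z square to the sloping board.
- tin_small_c (a point): bystander: centre, half-way up, of the smaller of the two tins on the rest: loose closed metal box, 76 mm along its x (long side), 46 mm along its y, 46 mm high along its z, 0.12 to 0.26 kg. It starts on the rest beside the larger tin, either one left or right, tilted the same way.
- rest: fixed dark wooden display rest, 220 mm wide along its y, about 115 mm deep along x and 85 mm high: a board that rises at 30 degrees from front (-x, towards the robot) to back, with a lip across the front edge standing 12 mm above the board. The two tins lie on the board against the lip, side by side, their y along the rest's y, centres about 110 mm apart. Origin: centre of its footprint on the table.
- tray: fixed flat wooden tray, 130 x 130 mm outside, 16 mm high, rim and floor 5 mm thick, empty. Origin: centre of its underside on the table.
- vase: bystander: loose blue vase, 72 mm across, 130 mm high; origin at the centre of its foot.
- candlestick: bystander: loose brass candlestick, 68 mm across, 100 mm high; origin at the centre of its foot.
- sugar_bowl: bystander: loose terracotta sugar bowl with a lid, 76 mm across, 76 mm high; origin at the centre of its foot.
- beaker: the beaker itself; origin at the centre of its foot.
- tin_mid: the larger tin of the rest; origin at the centre of its underside.
- tin_small: the smaller tin of the rest; origin at the centre of its underside.

How it is judged (in metres and radians):
On the way:
1. the beaker stands upright in the tray, let go (x of beaker_mid in the frame of tray between -0.04 and 0.04 m and y of beaker_mid in the frame of tray between -0.04 and 0.04 m and z of beaker_mid in the frame of tray between 0.035 and 0.06 m and angle between beaker_mid's own z axis and vertical below 0.1 rad and contact force between the fingers and beaker below 0.1 N and linear speed of beaker below 0.02 m/s), for 0.2 s.
At the end, for the whole second after the job is handed in: Beaker upright (6 degrees) in the tray, within 40 mm of its middle along each side; the larger tin of the rest flat on the column, within 12 mm of the middle of the tin below both ways and within 8 degrees of square, long side along long side; both let go and at rest (all of step 1 and x of tin_mid_c in the frame of column_top between -0.012 and 0.012 m and y of tin_mid_c in the frame of column_top between -0.012 and 0.012 m and z of tin_mid_c in the frame of column_top between 0.024 and 0.036 m and angle between the x axis of tin_mid_c and the x axis of column_top, either way round below 0.14 rad and angle between tin_mid_c's own z axis and vertical below 0.08 rad and contact force between the fingers and tin_mid below 0.1 N and linear speed of tin_mid below 0.02 m/s); the robot touches nothing.
It fails at once if the beaker is tipped over (more than 45 degrees) (angle between beaker_mid's own z axis and vertical above 0.785 rad).
It fails at once if a tin of the column is shifted by more than 25 mm (distance of any of caddy, second from where it was at the start of the episode above 0.025 m).
It fails at once if the beaker or the larger tin is dropped (falls freely faster than 0.6 m/s, about 20 mm) ((contact force between each of the fingers, the arm and beaker below 0.01 N and linear speed of beaker above 0.6 m/s) or (contact force between each of the fingers, the arm and tin_mid below 0.01 N and linear speed of tin_mid above 0.6 m/s)).
It fails at once if the smaller tin, the vase, the candlestick or the sugar bowl is moved by more than 25 mm (distance of any of tin_small, vase, candlestick, sugar_bowl from where it was at the start of the episode above 0.025 m).
It also fails if it takes over 66 s, if anything falls off the work surface, if the arm or the gripper's body presses on something with over 40 N, if the wrist force passes 120 N, or if a joint passes its speed limit or range.

## Working session

There is one attempt and no reset: what is moved stays moved. The work goes in short steps, each a Python script; the robot and the scene stay as the last script left them, time stands still between calls to the robot, and variables do not carry over. Pictures are saved under pics/ and viewed, about 8 in all and at most 12, crops included, and the job is handed in when it is done.

```bash
mkdir -p pics; cat > a.py <<'E'
from plant import arm,cams,boxes_of,silhouettes,tip_of
import cv2,numpy as np
o=arm.observe();print(o['time_s'],o['position'],o['tool_rot'],o['opening'],arm.grip_depth)
ims=[]
for c in("scene","side"):
    im=cams.read_camera(c);cv2.imwrite(f"pics/{c}0.png",im);ims.append(im)
    p=cams.camera_params(c);print(c,{k:np.round(v,3).tolist() for k,v in p.items()})
    for q in["beaker_mid","beaker","column_top","second","caddy","tin_mid_c","tin_small_c","rest","tray","vase","candlestick","sugar_bowl"]:
        try:print(q,[(np.round(d["xy"]).tolist(),round(d["confidence"],2)) for d in tip_of(c,q)[:2]])
        except Exception as e:print(q,repr(e))
cv2.imwrite("pics/both0.png",cv2.resize(np.vstack(ims),None,fx=.78,fy=.78))
E
python3 a.py
```

```text
0.0 [0.25228302 0.57125521 0.22592835] [-1.79908812e+02  6.49996257e-03  1.56171394e+02] 0.9997137353078989 0.0188
scene {'fovy': 54.475, 'cx': 252.371, 'cy': 192.096, 'R': [[-0.496, 0.868, -0.012], [0.728, 0.409, -0.55], [-0.472, -0.282, -0.835]], 't': [0.28, -0.355, 1.153]}
beaker_mid [([146.0, 145.0], 0.87)]
beaker [([156.0, 150.0], 0.75), ([361.0, 267.0], 0.21)]
column_top [([150.0, 155.0], 0.56), ([168.0, 285.0], 0.17)]
second [([161.0, 169.0], 0.96)]
caddy [([163.0, 183.0], 0.82)]
tin_mid_c [([312.0, 259.0], 0.74), ([312.0, 245.0], 0.57)]
tin_small_c [([361.0, 279.0], 0.88), ([363.0, 268.0], 0.83)]
rest [([328.0, 283.0], 0.77)]
tray [([169.0, 284.0], 0.67), ([254.0, 207.0], 0.59)]
vase [([221.0, 300.0], 0.69)]
candlestick [([171.0, 286.0], 0.61)]
sugar_bowl [([238.0, 130.0], 0.87)]
side {'fovy': 44.987, 'cx': 250.85, 'cy': 190.0, 'R': [[-0.999, -0.049, 0.021], [-0.045, 0.565, -0.824], [0.028, -0.823, -0.567]], 't': [0.561, 0.138, 0.928]}
beaker_mid [([244.0, 120.0], 0.63), ([217.0, 285.0], 0.62)]
beaker [([244.0, 138.0], 0.57), ([222.0, 330.0], 0.29)]
column_top [([147.0, 258.0], 0.47)]
second [([247.0, 153.0], 0.68)]
caddy [([246.0, 177.0], 0.74)]
tin_mid_c [([217.0, 285.0], 0.7), ([225.0, 274.0], 0.58)]
tin_small_c [([214.0, 336.0], 0.97), ([220.0, 329.0], 0.87)]
rest []
tray [([260.0, 248.0], 0.68)]
vase [([247.0, 136.0], 0.37)]
candlestick [([145.0, 218.0], 0.79)]
sugar_bowl [([348.0, 202.0], 0.88)]
```

View pics/both0.png

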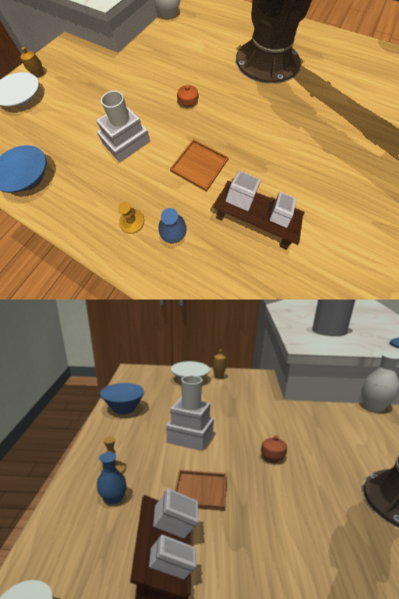

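```bash
cat > h.py <<'E'
from plant import arm,cams,boxes_of,silhouettes,tip_of
import cv2,numpy as np
from scipy.spatial.transform import Rotation as Ro
def cam(c,o=None):
    p=cams.camera_params(c);f=192/np.tan(np.radians(p['fovy']/2))
    K=np.array([[f,0,p['cx']],[0,f,p['cy']],[0,0,1]])
    if 'R' in p:R,t=np.array(p['R']),np.array(p['t'])
    else:
        T=np.eye(4);T[:3,:3]=Ro.from_euler('xyz',o['tool_rot'],degrees=True).as_matrix();T[:3,3]=o['position']
        M=np.linalg.inv(T@np.array(p['tool_from_camera']));R,t=M[:3,:3],M[:3,3]
    return K,R,t
def proj(C,X):
    K,R,t=C;q=(np.atleast_2d(X)@R.T+t)@K.T;return q[:,:2]/q[:,2:]
def ray_z(C,uv,z):
    K,R,t=C;d=R.T@np.linalg.inv(K)@np.array([*uv,1.]);c=-R.T@t
    return c+d*(z-c[2])/d[2]
def tri(Cs,uvs):
    A=[];b=[]
    for (K,R,t),uv in zip(Cs,uvs):
        d=R.T@np.linalg.inv(K)@np.array([*uv,1.]);d/=np.linalg.norm(d);P=np.eye(3)-np.outer(d,d);A.append(P);b.append(P@(-R.T@t))
    x=np.linalg.lstsq(np.vstack(A),np.hstack(b),rcond=None)[0]
    return x,np.linalg.norm(np.vstack(A)@x-np.hstack(b))
def box(lx,ly,lz,z0=0):
    return np.array([[x,y,z] for x in(-lx/2,lx/2) for y in(-ly/2,ly/2) for z in(z0,z0+lz)])
def hullmask(C,X,s=1):
    m=np.zeros((384,512),np.uint8);h=cv2.convexHull(np.round(proj(C,X)*16).astype(np.int32));cv2.fillConvexPoly(m,h,255,cv2.LINE_AA,4);return m/255.
E
cat > b.py <<'E'
from h import *
S,D=cam("scene"),cam("side")
cams.read_camera("scene");cams.read_camera("side")
M={}
for q in["beaker","second","caddy","tin_mid","tin_small","rest","tray","vase","candlestick","sugar_bowl"]:
    r=[]
    for c in("scene","side"):
        L=silhouettes(c,q)
        print(q,c,[(np.round(d['xy']).tolist(),round(d['confidence'],2),int(d['mask'].sum())) for d in L[:3]])
        if L:M[q+'_'+c]=L[0]['mask'];r.append(L[0]['xy'])
    if len(r)==2:print('   ',*tri([S,D],r))
np.savez("m.npz",**M)
E
python3 b.py
```

```text
beaker scene [([149.0, 139.0], 0.58, 1151)]
beaker side [([246.0, 120.0], 0.92, 1065)]
    [ 0.58820231 -0.24361338  0.16103864] 0.0011466547824702765
second scene [([155.0, 166.0], 0.88, 1298)]
second side [([246.0, 149.0], 0.91, 1324)]
    [ 0.59224618 -0.24738407  0.07797553] 0.00736061695300129
caddy scene [([164.0, 189.0], 0.96, 1273)]
caddy side [([247.0, 174.0], 0.77, 1605), ([351.0, 191.0], 0.69, 839), ([218.0, 332.0], 0.41, 2399)]
    [ 0.59435287 -0.23609772  0.00870229] 0.020716447673236375
tin_mid scene [([308.0, 246.0], 0.57, 1404), ([363.0, 266.0], 0.48, 1050)]
tin_mid side [([224.0, 274.0], 0.7, 2648)]
    [0.60179774 0.15391624 0.0676936 ] 0.002775407393316463
tin_small scene [([363.0, 268.0], 0.59, 982)]
tin_small side [([221.0, 333.0], 0.73, 2435)]
    [0.5931669  0.2714861  0.06487126] 0.0014552710430412077
rest scene [([341.0, 276.0], 0.61, 3275), ([220.0, 294.0], 0.3, 1259)]
rest side [([195.0, 349.0], 0.94, 4619)]
    [0.62277799 0.25005468 0.01539578] 0.026312343678837002
tray scene [([255.0, 212.0], 0.71, 2872), ([362.0, 267.0], 0.26, 1017)]
tray side [([262.0, 245.0], 0.6, 2633)]
    [ 0.54284698 -0.00669541 -0.00908176] 0.008362693209448352
vase scene [([218.0, 293.0], 0.67, 1256)]
vase side [([142.0, 236.0], 0.87, 1689)]
    [0.77098959 0.04090918 0.04433567] 0.0008830643020642518
candlestick scene [([165.0, 282.0], 0.62, 921), ([362.0, 265.0], 0.42, 1006)]
candlestick side [([142.0, 194.0], 0.71, 346), ([244.0, 150.0], 0.66, 1327), ([247.0, 118.0], 0.42, 1113)]
    [ 0.80111181 -0.06300623  0.06419627] 0.013902607075672658
sugar_bowl scene [([236.0, 124.0], 0.81, 580)]
sugar_bowl side [([350.0, 192.0], 0.95, 895)]
    [ 0.34097078 -0.18008356  0.01862796] 0.0015374244603741803
```

```bash
cat > c.py <<'E'
from h import *
from scipy.optimize import minimize
Cs={"scene":cam("scene"),"side":cam("side")};M=dict(np.load("m.npz"))
def circ(r,z):
    a=np.linspace(0,2*np.pi,25)[:-1];return np.c_[r*np.cos(a),r*np.sin(a),0*a+z]
def T(X,p,yaw,tilt=0):return X@Ro.from_euler('ZY',[yaw,tilt],degrees=True).as_matrix().T+p
def fit(cost,x0,dx):
    b=None
    for k in range(3):
        s=np.array([x0]+[np.array(x0)+np.eye(len(x0))[i]*dx[i] for i in range(len(x0))])
        r=minimize(cost,x0,method='Nelder-Mead',options=dict(initial_simplex=s,maxiter=400,xatol=1e-4,fatol=.5));x0=r.x
    return r
col=[box(.12,.10,.065),box(.098,.082,.055,.065),np.vstack([circ(.028,.12),circ(.03,.205)])]
tm={c:(M['beaker_'+c]|M['second_'+c]|M['caddy_'+c]).astype(float) for c in Cs}
def cc(x):
    return sum(np.abs(np.maximum.reduce([hullmask(Cs[c],T(X,[x[0],x[1],0],x[2])) for X in col[:2]]+[hullmask(Cs[c],col[2]+[x[3],x[4],0])])-tm[c]).sum() for c in Cs)
best=min((fit(cc,[.595,-.243,y,.588,-.243],[.01,.01,8,.01,.01]) for y in range(-75,105,30)),key=lambda r:r.fun)
print('col',best.x,best.fun,sum(m.sum() for m in tm.values()))
def tins(x):
    y=x[6];s=0
    for q,d,p in(('tin_mid',(.076,.064,.06),x[:3]),('tin_small',(.076,.046,.046),x[3:6])):
        for c in Cs:s+=np.abs(hullmask(Cs[c],T(box(*d,-d[2]/2),p,y,-30))-M[q+'_'+c]).sum()
    return s
best2=min((fit(tins,[.602,.154,.068,.593,.271,.065,y],[.01]*6+[8]) for y in(-25,0,25)),key=lambda r:r.fun)
print('tins',best2.x,best2.fun)
def tr(x):return sum(np.abs(hullmask(Cs[c],T(box(.13,.13,.016),[x[0],x[1],0],x[2]))-M['tray_'+c]).sum() for c in Cs)
b3=min((fit(tr,[.543,-.007,y],[.01,.01,8]) for y in(0,30,60)),key=lambda r:r.fun);print('tray',b3.x,b3.fun)
x=best.x;y=best2.x
out=[]
for c in Cs:
    im=cv2.imread(f"pics/{c}0.png")
    H=[T(X,[x[0],x[1],0],x[2]) for X in col[:2]]+[col[2]+[x[3],x[4],0],T(box(.076,.064,.06,-.03),y[:3],y[6],-30),T(box(.076,.046,.046,-.023),y[3:6],y[6],-30),T(box(.13,.13,.016),[*b3.x[:2],0],b3.x[2])]
    im=cv2.resize(im,None,fx=2,fy=2,interpolation=cv2.INTER_CUBIC)
    for h in H:
        if len(h)==8:
            P=np.round(2*proj(Cs[c],h)+.5).astype(int)
            for i in range(8):
                for j in range(i):
                    if bin(i^j).count('1')==1:cv2.line(im,P[i].tolist(),P[j].tolist(),(0,0,255),1)
    out.append(im)
a=out[0][200:660,160:800];b=out[1][180:760,250:700]
cv2.imwrite("pics/fit.png",cv2.resize(np.hstack([cv2.copyMakeBorder(a,0,120,0,0,0),b]),None,fx=.73,fy=.73))
E
python3 c.py
```

```text
col [  0.59255877  -0.2490447  -18.63892853   0.59221713  -0.23807611] 540.4745098039216 7700.0
tins [0.59863312 0.15832063 0.07063657 0.59477017 0.2673069  0.06448222
 3.65449957] 869.0392156862746
tray [ 5.50533165e-01  3.24789419e-04 -2.38230083e+00] 802.086274509804
```

View pics/fit.png

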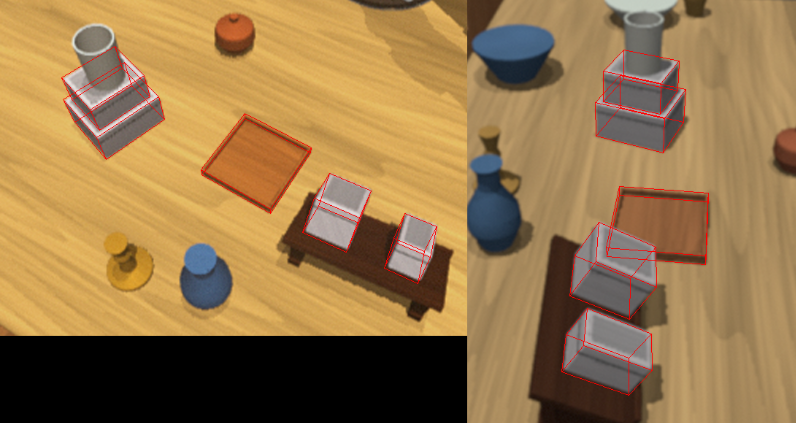

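```bash
cat > d.py <<'E'
from h import *
print(np.round(cams.camera_params("wrist")["tool_from_camera"],3).tolist(),cams.camera_params("wrist")["fovy"])
for yaw in(90,-90):
    q=arm.solve_ik([.592,-.24,.36],[180,0,yaw]);print(yaw,q)
q=min((arm.solve_ik([.592,-.24,.36],[180,0,y]) for y in(90,-90)),key=lambda q:1e9 if q is None else abs(np.array(q)[6]))
arm.set_joints(q)
o=arm.observe();im=cams.read_camera("wrist");print(o['time_s'],o['position'],o['tool_rot'])
C=cam("wrist",o);np.savez("w1.npz",K=C[0],R=C[1],t=C[2])
for k in("beaker","second","caddy"):
    L=silhouettes("wrist",k);print(k,[(d['xy'],round(d['confidence'],2),int(d['mask'].sum())) for d in L[:2]])
    if L:np.save(f"w1_{k}.npy",L[0]['mask'])
cv2.imwrite("pics/w1.png",im)
E
python3 d.py
```

```text
[[0.002, -0.97, -0.244, 0.066], [1.0, 0.002, -0.0, 0.001], [0.001, -0.244, 0.97, -0.156], [0.0, 0.0, 0.0, 1.0]] 60.97615005357524
90 [-19.17649729  31.75572486  64.19840905  78.52791323 -28.3306231
  86.82523536  42.91256938]
-90 [ -19.83944819   32.55809795   66.14713597   78.57638405  -29.51946935
   87.34181383 -136.01660982]
5.5167 [ 0.59243618 -0.23903341  0.3597078 ] [-1.79983311e+02 -2.55297404e-02  9.00890351e+01]
beaker [([247.6, 173.7], 0.69, 3013)]
second [([245.6, 175.2], 0.72, 3029), ([261.4, 145.3], 0.6, 2346)]
caddy [([243.5, 131.1], 0.83, 1126)]
```

View pics/w1.png

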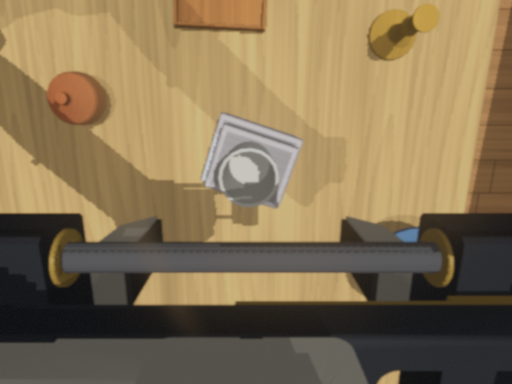

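```bash
cat > e.py <<'E'
from h import *
from scipy.optimize import minimize
w=np.load("w1.npz");C=(w['K'],w['R'],w['t']);m=np.load("w1_beaker.npy").astype(float)
a=np.linspace(0,2*np.pi,40);B=np.vstack([np.c_[r*np.cos(a),r*np.sin(a),0*a+z] for r,z in((.028,.12),(.03,.205))])
f=lambda x:np.abs(hullmask(C,B+[*x,0])-m).sum()
r=minimize(f,[.592,-.238],method='Nelder-Mead',options=dict(initial_simplex=[[.592,-.238],[.602,-.238],[.592,-.228]],xatol=1e-4,fatol=.1))
print(r.x,r.fun,m.sum())
im=cv2.imread("pics/w1.png")
P=proj(C,B+[*r.x,0]);print('rim centre px',proj(C,[*r.x,.205]),'rows',P[40:,1].min(),P[40:,1].max(),P[40:,0].min(),P[40:,0].max())
Bx=np.vstack([box(.12,.1,.065),box(.098,.082,.055,.065)])@Ro.from_euler('z',-18.6,degrees=True).as_matrix().T+[.5926,-.249,0]
im=cv2.resize(im,None,fx=3,fy=3)
for p in P:cv2.circle(im,(np.round(p*3+1).astype(int)).tolist(),2,(0,0,255),-1)
Q=np.round(3*proj(C,Bx)+1).astype(int)
for s in(0,8):
  for i in range(8):
    for j in range(i):
      if bin(i^j).count('1')==1:cv2.line(im,Q[s+i].tolist(),Q[s+j].tolist(),(0,255,0) if s else (255,0,0),1)
cv2.imwrite("pics/w1o.png",im[300:650,550:950])
E
python3 e.py
```

```text
[ 0.58884443 -0.23995303] 250.70588235294122 3013.0
rim centre px [[247.63563452 177.17641383]] rows 146.40765806065215 206.5526675415056 216.92720895890184 278.3871814326555
```

View pics/w1o.png

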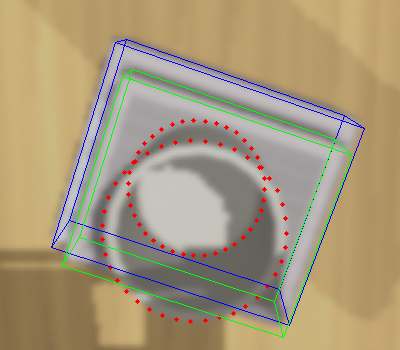

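```bash
cat > f.py <<'E'
from h import *
arm.move_l([.589,-.240,.23],rate=.2)
arm.move_l([.589,-.240,.150],rate=.1)
arm.command_gripper(0.0,force=15)
o=arm.observe();print(o['time_s'],o['opening'],o['position'],o['ft_force'])
if .5<o['opening']<.8:
    arm.move_l([.589,-.240,.165],rate=.05)
    arm.move_l([.589,-.240,.27],rate=.15)
    o=arm.observe();print(o['time_s'],o['opening'],o['ft_force'])
    im=cams.read_camera("wrist");cv2.imwrite("pics/w2.png",im)
    arm.move_l([.5505,.0,.20],rate=.2)
    arm.move_l([.5505,.0,.06],rate=.15)
    arm.move_l([.5505,.0,.0375],rate=.03)
    o=arm.observe();f0=o['ft_force'];z=.0375
    while z>.032:
        o=arm.observe();
        if abs(o['ft_force'][2]-f0[2])>1.5:break
        z-=.001;arm.move_l([.5505,.0,z],rate=.02)
    print(o['time_s'],z,f0,o['ft_force'],o['opening'])
    im=cams.read_camera("side");cv2.imwrite("pics/s2.png",im[150:350,150:350])
E
python3 f.py
```

```text
8.0917 0.6429901378966117 [ 0.58918233 -0.240013    0.15011125] [ 0.94651396 -0.07139153  1.25546869]
9.3917 0.64127990681141 [-0.2124216   0.71351633 -1.8866756 ]
13.5917 0.034499999999999996 [ 0.52628958 -0.08183366 -1.3520473 ] [0.02372911 0.11503835 3.39934705] 0.6392970311397957
```

```bash
cat > g.py <<'E'
from h import *
arm.command_gripper(1.0)
arm.sleep(.2)
arm.move_l([.5505,.0,.15],rate=.1)
arm.move_l([.5505,.0,.25],rate=.25)
im=cams.read_camera("scene");cv2.imwrite("pics/sc3.png",im)
L=tip_of("scene","beaker_mid");print([(d['xy'],d['confidence']) for d in L],proj(cam("scene"),[.5505,0,.0475]))
p=np.array([.5986,.1583,.0706])
for flip in(0,180):
    R=Ro.from_euler('ZY',[3.65,-30],degrees=True)*Ro.from_euler('XZ',[180,flip],degrees=True)
    e=R.as_euler('xyz',degrees=True);n=-R.as_matrix()[:,2]
    for h in(-.015,.2):print(flip,e,h,arm.solve_ik(p+n*h,e))
    print(flip,arm.solve_ik([.5926,-.249,.14],[180,0,-18.6+flip]),arm.solve_ik([.5926,-.249,.25],[180,0,-18.6+flip]))
print(arm.observe()['time_s'])
cv2.imwrite("pics/v3.png",np.hstack([cv2.resize(im[90:290,100:400],(600,400))]))
E
python3 g.py
```

```text
[([252.1, 200.4], 0.98)] [[255.26640681 200.99743547]]
0 [180.   -30.     3.65] -0.015 [-19.12925179  28.18440003  -8.93886808 126.34071739  99.60576027
  15.37238008 151.56587207]
0 [180.   -30.     3.65] 0.2 [-100.90835598   -9.03407488   64.58592458  131.10798351   44.53995187
   33.98167434 -154.66794937]
0 [-19.28259271  46.09423608  65.74331451  96.48640966 -45.05567465
  68.13399123 -50.43405001] [-19.6821822   38.10983674  66.05566887  88.75614358 -35.45546049
  76.5062752  -58.28700639]
180 [-180.     30.   -176.35] -0.015 [  4.38913522  33.8626726  -40.20859514 124.43301774  95.00361014
  31.70350622 -18.57704677]
180 [-180.     30.   -176.35] 0.2 [-95.77183713  -7.01488925  60.8068932  131.00937989  41.32470142
  32.22146449  28.2856219 ]
180 [ -6.04666224  34.77620574  37.68203047  95.43931665 -24.22481223
  58.181559   111.09059317] [ -8.79563048  29.54589152  42.32215531  87.91517843 -20.61429691
  70.56669919 108.12488363]
16.5333
```

View pics/v3.png

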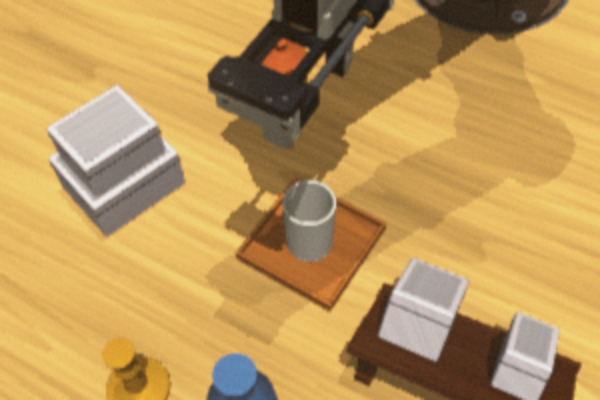

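```bash
cat > i.py <<'E'
from h import *
from scipy.optimize import minimize
arm.move_ptp([.57,.15,.33],[180,0,-176.35])
o=arm.observe();im=cams.read_camera("wrist");C=cam("wrist",o);cv2.imwrite("pics/w4.png",im)
print(o['time_s'],o['joint_pos'],o['tool_rot'])
def T(X,p,yaw,tilt=-30):return X@Ro.from_euler('ZY',[yaw,tilt],degrees=True).as_matrix().T+p
ms={}
for q in("tin_mid","tin_small"):
    L=silhouettes("wrist",q);print(q,[(d['xy'],round(d['confidence'],2),int(d['mask'].sum())) for d in L[:3]])
    if L:ms[q]=L[0]['mask']
D=[("tin_mid",(.076,.064,.06),[.5986,.1583,.0706]),("tin_small",(.076,.046,.046),[.5948,.2673,.0645])]
np.savez("w4.npz",K=C[0],R=C[1],t=C[2],**ms)
im=cv2.resize(im,None,fx=1.5,fy=1.5)
for k,d,p in D:
    Q=np.round(1.5*proj(C,T(box(*d,-d[2]/2),p,3.65))).astype(int)
    for i in range(8):
        for j in range(i):
            if bin(i^j).count('1')==1:cv2.line(im,Q[i].tolist(),Q[j].tolist(),(0,0,255),1)
cv2.imwrite("pics/w4o.png",im)
q0=np.array(o['joint_pos'])
for flip in(0,180):
    R=Ro.from_euler('ZY',[3.65,-30],degrees=True)*Ro.from_euler('XZ',[180,flip],degrees=True)
    e=R.as_euler('xyz',degrees=True);n=-R.as_matrix()[:,2]
    for h in(-.015,.03,.07,.1):print(flip,h,np.round(arm.solve_ik(np.array(D[0][2])+n*h,e),0))
E
python3 i.py
```

```text
17.5667 [-51.47763522  20.97033936  45.45794082  88.58573752 -15.14722211
  76.91083947  89.0065715 ] [-1.79959723e+02 -8.41643720e-02 -1.76542362e+02]
tin_mid [([257.7, 181.7], 0.57, 3440)]
tin_small [([341.6, 179.0], 0.91, 2714)]
0 -0.015 [-11.  29. -19. 126.  97.  20. 156.]AttributeError: 'NoneType' object has no attribute 'rint'

The above exception was the direct cause of the following exception:

Traceback (most recent call last):
  File "i.py", line 24, in <module>
    for h in(-.015,.03,.07,.1):print(flip,h,np.round(arm.solve_ik(np.array(D[0][2])+n*h,e),0))
                                            ~~~~~~~~^^^^^^^^^^^^^^^^^^^^^^^^^^^^^^^^^^^^^^^^^
TypeError: loop of ufunc does not support argument 0 of type NoneType which has no callable rint method
```

View pics/w4o.png

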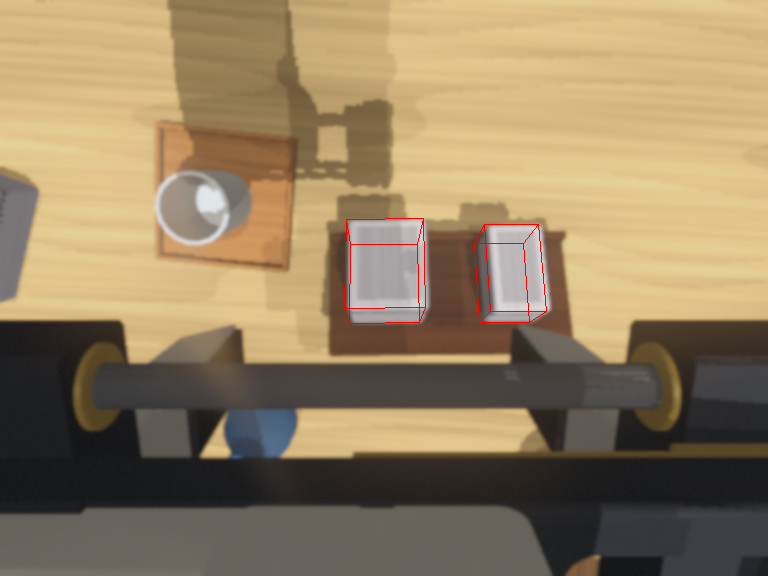

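```bash
cat > j.py <<'E'
from h import *
from scipy.optimize import minimize
w=np.load("w4.npz");C=(w['K'],w['R'],w['t']);m=w['tin_mid'].astype(float)
S=cam("scene");D=cam("side");M=np.load("m.npz")
def T(X,p,yaw,tilt=-30):return X@Ro.from_euler('ZY',[yaw,tilt],degrees=True).as_matrix().T+p
B=box(.076,.064,.06,-.03)
f=lambda x:sum(np.abs(hullmask(c,T(B,x[:3],x[3]))-mm).sum() for c,mm in((C,m),(S,M['tin_mid_scene']),(D,M['tin_mid_side'])))
x0=np.array([.5986,.1583,.0706,3.65]);r=minimize(f,x0,method='Nelder-Mead',options=dict(initial_simplex=np.vstack([x0,x0+np.diag([.008,.008,.008,5])]),xatol=1e-4,fatol=.1));print(r.x,r.fun,f(x0))
p=x0[:3]
for flip in(180,0):
  for lean in(30,25,20,15,10,0):
    R=Ro.from_euler('ZY',[3.65,-lean],degrees=True)*Ro.from_euler('XZ',[180,flip],degrees=True)
    e=R.as_euler('xyz',degrees=True);z=R.as_matrix()[:,2]
    up=Ro.from_euler('ZY',[3.65,-30],degrees=True).as_matrix()[:,2]
    out=[]
    for h in(0,.03,.06,.1,.14):
        q=arm.solve_ik(p+up*(.006+h)+z*.0188,e);out.append(None if q is None else np.round(q).astype(int).tolist())
    R2=Ro.from_euler('ZY',[-18.6,30-lean],degrees=True)*Ro.from_euler('XZ',[180,flip],degrees=True)
    q=[arm.solve_ik(np.array([.5926,-.249,.15+.006+h])+R2.as_matrix()[:,2]*.0188,R2.as_euler('xyz',degrees=True)) for h in(0,.08)]
    print(flip,lean,*out,'PLACE',*[None if k is None else np.round(k).astype(int).tolist() for k in q],sep='\n  ')
E
python3 j.py
```

```text
[0.59888018 0.15905909 0.07036509 4.81925054] 805.1686274509804 828.3921568627452
180
  30
  [4, 34, -40, 125, 95, 32, -18]
  [4, 29, -40, 125, 89, 30, -14]
  [-39, 20, 14, 130, 64, 7, 4]
  [-63, 17, 43, 132, -11, 7, 79]
  [-74, 12, 52, 132, 5, 13, 64]
  PLACE
  [-11, 37, 46, 96, -30, 60, 117]
  [-13, 34, 51, 91, -27, 69, 114]
180
  25
  [-55, 33, 42, 125, -75, 14, 142]
  [-48, 26, 29, 126, -28, 9, 97]
  [-53, 23, 35, 127, -24, 11, 93]
  [-61, 18, 43, 127, -16, 16, 85]
  [-69, 12, 49, 128, -4, 20, 74]
  PLACE
  [-10, 40, 47, 91, -30, 67, 116]
  [-11, 37, 50, 86, -27, 75, 114]
180
  20
  [-45, 30, 28, 121, -31, 15, 101]
  [-48, 27, 32, 122, -28, 17, 98]
  [-53, 24, 37, 123, -25, 20, 94]
  [-59, 19, 42, 123, -18, 24, 89]
  [-66, 14, 48, 124, -10, 28, 81]
  PLACE
  [-8, 44, 47, 86, -29, 74, 115]
  [-9, 40, 50, 81, -27, 82, 113]
180
  15
  [-45, 32, 31, 116, -30, 24, 100]
  [-48, 29, 34, 117, -27, 26, 98]
  [-51, 25, 37, 118, -24, 28, 95]
  [-57, 21, 42, 119, -19, 31, 90]
  [-62, 16, 46, 119, -13, 35, 85]
  PLACE
  [-7, 47, 47, 82, -29, 81, 115]
  [-7, 43, 49, 77, -27, 89, 113]
180
  10

[... 1290 characters left out ...]
50]
  [-68, 37, 66, 119, -54, 40, -56]
  [-71, 30, 67, 120, -44, 39, -65]
  [-76, 23, 68, 120, -32, 39, -76]
  PLACE
  [-14, 55, 66, 82, -41, 87, -55]
  [-13, 50, 66, 77, -37, 93, -58]
0
  10
  [-62, 48, 65, 113, -61, 49, -51]
  [-64, 44, 66, 114, -56, 48, -55]
  [-66, 39, 66, 115, -50, 47, -59]
  [-69, 33, 66, 116, -42, 47, -66]
  [-72, 26, 67, 116, -33, 47, -75]
  PLACE
  [-12, 58, 65, 77, -41, 93, -55]
  [-11, 53, 66, 72, -37, 100, -58]
0
  0
  [-58, 52, 65, 104, -54, 62, -58]
  [-59, 48, 66, 106, -50, 62, -60]
  [-61, 44, 66, 107, -46, 61, -63]
  [-66, 45, 75, 108, -48, 67, -60]
  [-66, 33, 66, 108, -34, 62, -72]
  PLACE
  [-8, 63, 65, 67, -40, 105, -57]
  [-6, 59, 65, 62, -36, 112, -59]
```

```bash
cat > k.py <<'E'
from h import *
p=np.array([.5988,.159,.0704]);yaw=4.2;lean=15
R=Ro.from_euler('ZY',[yaw,-lean],degrees=True)*Ro.from_euler('XZ',[180,180],degrees=True)
e=R.as_euler('xyz',degrees=True);z=R.as_matrix()[:,2];up=Ro.from_euler('ZY',[yaw,-30],degrees=True).as_matrix()[:,2]
P=lambda h:p+up*(.006+h)+z*.0188
arm.move_ptp(P(.1),e)
arm.move_l(P(.05),rate=.1);arm.move_l(P(0),rate=.07)
o=arm.observe();print(o['time_s'],o['position'],P(0),o['ft_force'])
arm.command_gripper(0.0,force=40)
o=arm.observe();print(o['time_s'],o['opening'],o['ft_force'])
if .6<o['opening']<.8:
    arm.move_l(P(.05),rate=.06)
    arm.move_l(P(.05)+[-.02,0,.13],rate=.15)
    o=arm.observe();print(o['time_s'],o['opening'],o['ft_force'],o['position'])
im=np.hstack([cams.read_camera(c)[100:380,100:400] for c in("scene","side")]);cv2.imwrite("pics/v5.png",im)
E
python3 k.py
```

```text
20.0167 [0.60068315 0.15893806 0.05750014] [0.60066079 0.15913665 0.05743675] [0.59936968 0.61855821 0.21484745]
20.575 0.6933868606974505 [-1.99999362  1.36534033  4.03514315]
22.5833 0.6924203925743588 [ 0.04570883  0.51264281 -3.26219947] [0.55518388 0.15723034 0.2298598 ]
```

View pics/v5.png

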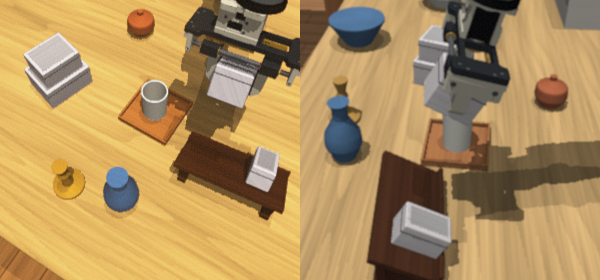

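```bash
cat > l.py <<'E'
from h import *
R2=Ro.from_euler('ZY',[-18.6,15],degrees=True)*Ro.from_euler('XZ',[180,180],degrees=True)
e=R2.as_euler('xyz',degrees=True);z=R2.as_matrix()[:,2]
Q=lambda h:np.array([.5926,-.249,.156+h])+z*.0188
arm.move_ptp(Q(.08),e)
arm.move_l(Q(.02),rate=.12)
o=arm.observe();print(o['time_s'],o['opening'],o['position'],Q(.02),o['ft_force'])
B=box(.076,.064,.06,-.03)@Ro.from_euler('z',-18.6,degrees=True).as_matrix().T+[.5926,-.249,.17]
B2=box(.098,.082,.055,.065)@Ro.from_euler('z',-18.6,degrees=True).as_matrix().T+[.5926,-.249,0]
out=[]
for c,(r0,c0) in(("scene",(80,80)),("side",(60,150)),("wrist",(100,130))):
    im=cv2.resize(cams.read_camera(c),None,fx=2.5,fy=2.5,interpolation=cv2.INTER_CUBIC);C=cam(c,o)
    for X in(B,B2):
        P=np.round(2.5*proj(C,X)+.75).astype(int)
        for i in range(8):
            for j in range(i):
                if bin(i^j).count('1')==1:cv2.line(im,P[i].tolist(),P[j].tolist(),(0,0,255),1)
    a,b=int(r0*2.5),int(c0*2.5);k=im[a:a+360,b:b+(360 if c!="wrist" else 600)]
    out.append(cv2.resize(k,None,fx=.6 if c=="wrist" else .55*1.8/1.8,fy=.6 if c=="wrist" else .55))
h=max(k.shape[0] for k in out)
cv2.imwrite("pics/v6.png",np.hstack([cv2.copyMakeBorder(k,0,h-k.shape[0],0,0,0) for k in out]))
E
python3 l.py
```

```text
24.8417 0.6955792136737962 [ 0.5882922  -0.24735736  0.15838946] [ 0.58798835 -0.24744801  0.15784059] [-0.14214444  0.49684685 -2.26926854]
```

View pics/v6.png

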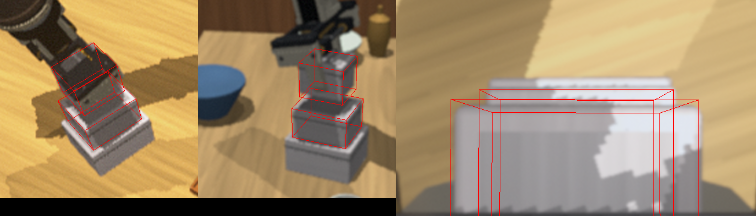

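```bash
cat > m.py <<'E'
from h import *
R2=Ro.from_euler('ZY',[-18.6,15],degrees=True)*Ro.from_euler('XZ',[180,180],degrees=True)
z=R2.as_matrix()[:,2]
Q=lambda h:np.array([.5926,-.249,.156+h])+z*.0188
h=.004;arm.move_l(Q(h),rate=.05);f0=arm.observe()['ft_force'][2]
while h>-.006:
    f=arm.observe()['ft_force'][2]
    if f-f0>3:break
    h-=.001;arm.move_l(Q(h),rate=.02)
print(arm.observe()['time_s'],h,f0,f)
arm.command_gripper(1.0);arm.sleep(.2)
arm.move_l(Q(h)-z*.06,rate=.08)
arm.move_l(Q(h)-z*.09+[-.0,0,.12],rate=.2)
arm.move_ptp([.45,-.10,.40],[180,0,-160])
arm.sleep(.3)
print(arm.observe()['time_s'])
from c2 import *
E
cat > c2.py <<'E'
from h import *
from scipy.optimize import minimize
Cs={"scene":cam("scene"),"side":cam("side")};ims={}
ms={}
for c in Cs:
    ims[c]=cams.read_camera(c);
    for q in("tin_mid","second"):
        L=silhouettes(c,q);print(c,q,[(np.round(d['xy']).tolist(),round(d['confidence'],2),int(d['mask'].sum())) for d in L[:3]])
        pc=proj(Cs[c],[.5926,-.249,.15 if q=="tin_mid" else .092])[0]
        L=[d for d in L if np.linalg.norm(np.array(d['xy'])-pc)<14]
        if L:ms[c,q]=L[0]['mask'].astype(float)
    print('beaker',[(d['xy'],d['confidence']) for d in tip_of(c,"beaker_mid")[:1]],proj(Cs[c],[.5505,0,.0475]))
G={"tin_mid":box(.076,.064,.06,.12),"second":box(.098,.082,.055,.065)}
def T(q,x):return G[q]@Ro.from_euler('z',x[2],degrees=True).as_matrix().T+[x[0],x[1],0]
def f(x):
    s=0
    for (c,q),m in ms.items():
        k=hullmask(Cs[c],T(q,x[:3] if q=="tin_mid" else x[3:]))
        if q=="second":k=np.clip(k-hullmask(Cs[c],T("tin_mid",x[:3])),0,1)
        s+=np.abs(k-m).sum()
    return s
x0=np.array([.5926,-.249,-18.6]*2)
r=minimize(f,x0,method='Nelder-Mead',options=dict(initial_simplex=np.vstack([x0,x0+np.diag([.008,.008,6]*2)]),maxiter=1500,xatol=1e-4,fatol=.1))
print(list(ms),r.x,r.fun)
out=[]
for c,(r0,c0) in(("scene",(80,80)),("side",(60,150))):
    im=cv2.resize(ims[c],None,fx=3,fy=3,interpolation=cv2.INTER_CUBIC)
    out.append(im[r0*3:r0*3+420,c0*3:c0*3+390])
cv2.imwrite("pics/v7.png",np.hstack(out))
E
python3 m.py
```

```text
27.7083 -0.005 -2.8969061090748474 6.095597061251432
31.625
scene tin_mid [([145.0, 146.0], 0.88, 1503)]
scene second [([158.0, 169.0], 0.55, 1102)]
beaker [([254.2, 201.9], 0.96)] [[255.26640681 200.99743547]]
side tin_mid [([242.0, 124.0], 0.91, 1355)]
side second [([247.0, 148.0], 0.88, 1230)]
beaker [([259.4, 228.8], 0.83)] [[257.13632272 227.30380843]]
[('scene', 'tin_mid'), ('scene', 'second'), ('side', 'tin_mid'), ('side', 'second')] [  0.59490718  -0.25248226 -19.37321417   0.59249433  -0.24922953
 -16.5919235 ] 601.2156862745097
```

View pics/v7.png

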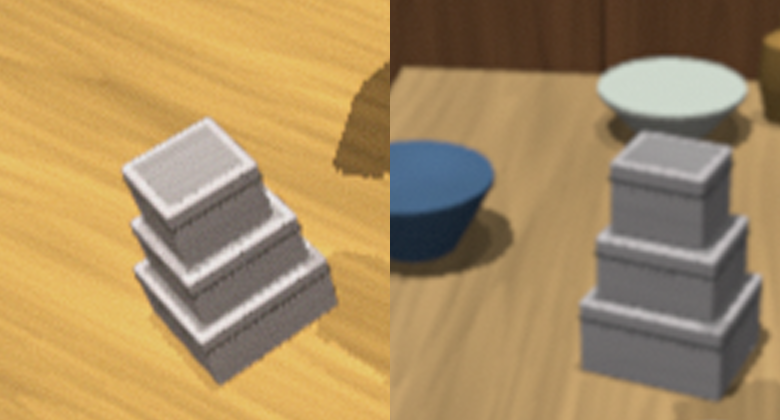

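```bash
python3 -c "
from plant import arm
arm.sign_off();print(arm.observe()['time_s'])"
```

```text
the job is handed in; nothing more can be done
the job is handed in; nothing more can be done
```

The beaker is standing upright in the tray, and the larger tin is stacked on the column. I handed the job in at about 32 s of the 66 s allowed; no verdict was reported.

- **Beaker:** In both fixed cameras it is within 3 px of where the middle of the tray should appear, and it looked upright after I let go.
- **Larger tin:** It looks flat. Fitted to both fixed cameras, it is about 4 mm off the middle of the tin below (limit 12 mm each way) and about 3° from square (limit 8°), long side along long side.
- **Column:** The second tin's fit did not change by more than about 0.2 mm in position. Its yaw read 2° differently from the first fit, which I take as fitting noise.
- **Left alone:** The smaller tin, vase, candlestick and sugar bowl were never touched on purpose and looked in place in the picture taken just after the larger tin was lifted. I did not measure them again at the end.
- **Contact:** The arm pressed down with about 9 N when setting the tin on the column, well under the 40 N limit, and was clear of everything at hand-in.

No check failed.

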